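# Set the air regulator and lock it

## Robot

A 7-joint arm with a two-finger parallel gripper is mounted at the origin on the work surface. World frame = base frame: x ahead of the robot, y to its left, z up, the work surface at z = 0. Lengths are in mm, angles in rad, forces in N, time in s.
With the tool pointing down it reaches from about 400 to 875 mm from the base axis. Payload 19.3 kg.
Tool frame: the origin (TCP) lies at the very end of the fingers, on their centre line; the grasp point (between the pads) lies 19 mm behind it (grip_point_offset is the z of the grasp point in the tool frame, in mm); z points along the fingers, y is the line along which they close (so a half turn about z gives the same grasp; the last joint's range is limited). The gripper opens to 85 mm and grips with 20 to 120 N. Pads are 22 mm wide; open, the fingers measure 114 mm over their backs; the gripper's body (76 mm by 85 mm) begins 54 mm behind the grasp point. The pads swing forward as they close: fully open they stand 13 mm farther back than shut.
Start: joints at [1.084, 0.521, -0.036, 1.599, 0.021, 1.021, -0.113], TCP at [252.995, -571.496, 231.291] pointing down, gripper open.
Joint ranges: [-2.91, 2.91], [-0.3, 2.13], [-1.5, 1.42], [0.17, 2.43], [-1.26, 4.41], [0.16, 1.93], [-2.52, 2.52]. Speed limits (rad/s): [1.89, 1.89, 2.39, 2.39, 3.01, 3.01, 3.01].

## Interface

Orientations are given as a 3x3 rotation matrix whose columns are the frame's x, y, z axes.
In Python, from workcell import movep, movel, goto_joints, open_gripper, clamp, wait, inverse_kinematics, read_state, camera, PlanningError, finish_job, grip_point_offset gives the robot as it stands. Calls block until the motion is done:
- movep(position, orientation): joint-space move of the TCP to a pose.
- movel(position, frame=None, max_speed=150, guard=None): straight line of the TCP; frame=None keeps the orientation; max_speed is the mean speed in mm/s. With guard (N) it stops when the force on the tool has changed by that much, and returns True; else False.
- goto_joints(angles): joint-space move.
- open_gripper() and clamp(): open the fingers fully, or close them until they stop; the grip force is fixed at half the most.
- wait(seconds).
- inverse_kinematics(position, orientation): joint angles nearest the present ones, or None.
- read_state(): the state.
- camera(name): name is "scene" or "top"; returns a dict with "image" (384x512x3 uint8, blue, green, red), "range_z" (384x512 float32, mm along the optical axis (not along the pixel's ray), 0 where there is no reading), "fx", "fy", "cx", "cy" (pixels), "dist_coeffs" ([k1, k2, p1, p2, k3] as OpenCV has them; the pictures are not rectified), "cam_to_world" (4x4, takes a point from camera to world coordinates). Camera axes: x right, y up, looking along -z (the intrinsics and any distortion apply to the point x, -y, -z); pixel columns grow to the right and rows downward; lengths in mm; the calibration is good to about 2 mm. A picture is of the moment at which its call begins.
A pose or a line that the arm cannot do raises PlanningError and nothing moves.
- finish_job(): hands the job in; it is judged then, once.
The state is a dict: "time": time; "qpos": joint angles; "qvel": joint speeds; "joint_efforts": joint torques, N m; "eef_pos": TCP position; "tool_rot": TCP orientation; "ft_force": force on the tool from outside, world axes, zero at the start; "torque": the same for the moment, N m; "finger_gap": finger opening in mm; "gripper_force": force on a finger pad.
Only numpy, scipy, OpenCV 4.12 (cv2) and the standard library are available. Lean on these libraries where they do the work, as an engineer would, in place of code of your own. Each camera call takes 0.05 s, during which the arm holds its last target. There are 200 camera calls.

## Task

Turn the black knob on top of the air regulator until the gauge's black needle lies over its red hand, and let go of it. Then lock that setting: turn the slim blue lock ring just below the knob clockwise (seen from above) until you feel it bite and it is finger-tight, but do not force it. Handle the knob and the ring each by itself, with the fingers never pressing on both at once nor on the grey collar under the ring, and leave the needle on the red hand and the things lying around the regulator where they are.

Things in the scene. Friction and masses are not known exactly. Their poses are not given: they have to be found in the camera images.
- regulator: compressed-air filter-regulator, fixed to the bench: steel foot plate 130 x 110 mm, upright steel plate at -x, clear bowl, aluminium body block 50 x 56 mm, 95 to 140 mm up; gauge at +x (to 144 mm up), copper pipe at -y, quick coupler at +y, out to 80 mm. Origin under its middle on the bench, z up; bonnet, lock ring and knob stand one over the other on this z axis
- bonnet: fixed black bonnet on top of the body, ending in the grey collar, 50 mm across: 140 to 160 mm above the bench. Origin at its underside on the regulator's axis (140 mm up). It is not to be pressed on (3 N)
- lock_ring_mid (a point): centre of the slim blue lock ring, on the axis, half way up it, 167 mm above the bench. The ring is a ribbed disc 48 mm across, 10 mm high (162 to 172 mm up), 2 mm above the grey collar (2 mm wider) and 2 mm below the knob (12 mm narrower); a yellow dot on its top
- lock_ring: the blue ring: origin on the axis at its underside, 162 mm up. Loose at the start, it turns clockwise from above with a drag of 0.06 N m; after 0.5 to 1.1 rad, different each time and unmarked, it bites: the torque jumps to 0.35 N m, then climbs by 3 N m per rad. Under 0.40 N m it is not tight, over 0.65 N m it is forced; 0.45 is good. It takes some 30 N of grip
- seat_washer (a joint): how far the 42 mm fibre washer under the lock ring has been dragged round by the biting ring, rad: 0 while the ring is loose, 0.015 to 0.1 when finger-tight, more than 0.1 when forced. It stays where the ring leaves it. A single reading is no finer than about 0.01 rad
- knob_grip (a point): centre of the black ribbed knob, on the axis, half way up, 189 mm above the bench; the knob is 36 mm across and 30 mm high (174 to 204 mm up), the topmost part, with a white line on top
- knob (a joint): angle of the knob, rad, 0 to 3.0, growing clockwise seen from above; it raises the pressure, needs 0.08 N m and stays where it is left; about 18 N of grip is enough
- gauge: round pressure gauge, 54 mm across and 30 mm deep, its white dial tilted up and outward on the regulator's +x side. Origin at the middle of its back, z out of the dial
- gauge_needle (a joint): angle of the black needle, rad, clockwise on the dial from its lower-left end: 1.5 times the knob's angle, always
- red_hand (a joint): angle of the red set hand on the same scale as the needle, rad; it stays put and always starts 0.85 to 2.15 rad above the needle
- needle_tip (a point): point on the black needle 20 mm from the dial's middle
- red_tip (a point): point on the red hand 20 mm from the dial's middle, in the plane of needle_tip
- spanner: steel open-end spanner, 150 mm long, lying beside the regulator: leave alone. Origin under its middle
- hose_plug: brass and steel hose plug, 44 mm long, 20 mm thick, lying by the gauge: leave alone. Origin under its brass end, x along it
- tape_measure: yellow tape measure 72 x 40 x 68 mm: leave alone. Origin under its middle
- flower_pot: terracotta pot, 100 mm across, 90 mm high: leave alone. Origin under its middle
- spray_can: yellow spray can with a red cap, 66 mm across, 187 mm high: leave alone. Origin under its middle

How it is judged (in metres and radians):
On the way, in this order (a step that is already met when the one before it is completed fails the run):
1. the needle lies over the red hand and the knob is let go (distance between needle_tip and red_tip below 0.0025 m and contact force between the fingers and knob below 0.3 N), for 0.2 s.
2. the lock ring has bitten and is finger-tight (value of joint seat_washer above 0.015 rad), for 0.2 s.
At the end, for the whole second after the job is handed in: the needle lies over the red hand (tips within 2.5 mm, about 0.12 rad on the dial) and the lock ring is finger-tight: its washer dragged round by 0.015 to 0.1 rad, which takes 0.40 to 0.65 N m (distance between needle_tip and red_tip below 0.0025 m and value of joint seat_washer between 0.015 and 0.1 rad); the robot touches nothing.
It fails at once if the lock ring is forced: its washer is dragged round by more than 0.1 rad (value of joint seat_washer above 0.1 rad).
It fails at once if the fingers press on the lock ring and the knob at once (contact force between the fingers and lock_ring above 1.5 N and contact force between the fingers and knob above 1.5 N).
It fails at once if the robot presses on the bonnet or its grey collar (contact force between any of the fingers, the arm and bonnet above 3 N).
It fails at once if something lying around the regulator is shifted by more than 20 mm (distance of any of spanner, hose_plug, tape_measure, flower_pot, spray_can from where it was at the start of the episode above 0.02 m).
It also fails if it takes over 51 s, if anything falls off the work surface, if the arm or the gripper's body presses on something with over 40 N, if the wrist force passes 120 N, or if a joint passes its speed limit or range.

## Working session

There is one attempt and no reset: what is moved stays moved. The work goes in short steps, each a Python script; the robot and the scene stay as the last script left them, time stands still between calls to the robot, and variables do not carry over. Pictures are saved under pics/ and viewed, at most 10 in all, crops included, and the job is handed in when it is done.

```bash
ls; mkdir -p pics
python3 - <<'E'
from workcell import *
import cv2,numpy as np,pickle
for n in("scene","top"):
    c=camera(n); cv2.imwrite(f"pics/{n}0.png",c["image"]); pickle.dump(c,open(f"{n}0.pkl","wb"))
    print(n,c["fx"],c["fy"],c["cx"],c["cy"],c["dist_coeffs"],np.round(c["cam_to_world"],3).tolist())
s=read_state();print(s, grip_point_offset)
E
```

```text
pics
scene 492.39367016802186 492.39367016802186 261.21530116151285 192.78860491331483 [-0.02827848  0.          0.          0.          0.        ] [[0.079, -0.592, 0.802, 1577.764], [0.997, 0.065, -0.05, -31.749], [-0.023, 0.803, 0.595, 880.333], [0.0, 0.0, 0.0, 1.0]]
top 418.0670017471644 418.0670017471644 259.05362315308 196.7773976841596 [-0.12390737  0.          0.          0.          0.        ] [[-0.021, 0.998, -0.065, 457.275], [-1.0, -0.023, -0.018, 8.158], [-0.019, 0.064, 0.998, 1425.58], [0.0, 0.0, 0.0, 1.0]]
{'time': 0.1, 'qpos': array([ 1.08382746,  0.52196695, -0.03634322,  1.59990968,  0.02118865,
        1.02109351, -0.11279416]), 'qvel': array([-5.86724399e-04,  1.49054789e-05, -3.11051053e-04, -3.42902642e-03,
        3.31403878e-04, -8.88050916e-04, -5.91401386e-04]), 'joint_efforts': array([ 6.88283995e-03, -9.28485775e+01,  1.98608838e+00, -3.70531082e+01,
        1.83668366e-02,  5.37419299e-03, -2.51153169e-04]), 'eef_pos': array([ 252.87313997, -571.25160193,  230.79008353]), 'tool_rot': array([[ 9.14400933e-01,  4.04809503e-01, -4.47709316e-04],
       [ 4.04809748e-01, -9.14400504e-01,  8.86516082e-04],
       [-5.05154893e-05, -9.91868227e-04, -9.99999507e-01]]), 'ft_force': array([0.10779728, 0.08652508, 0.29938463]), 'torque': array([-0.01201884, -0.02974389, -0.00859362]), 'gripper_force': 0.0, 'finger_gap': 85.2066493507157} -18.700000000000003
```

View pics/scene0.png

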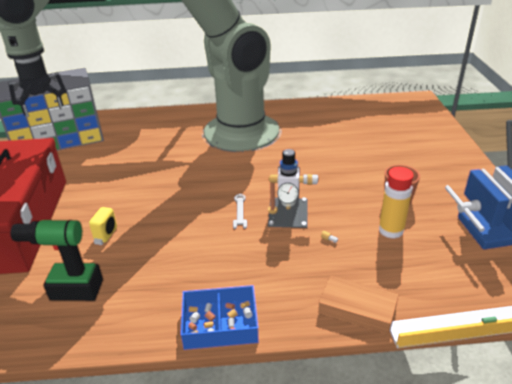

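View pics/top0.png

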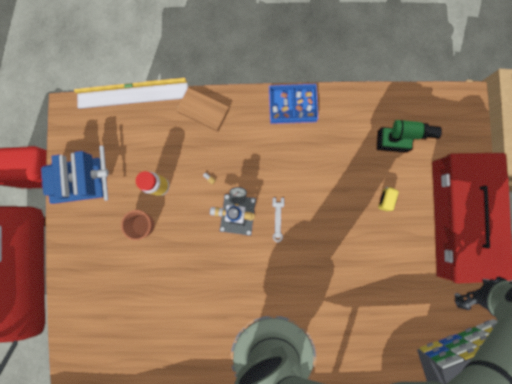

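Scene: knob at about (289,157), gauge dial (287,192), spanner (240,211), plug (329,238). Top: knob at about (236,211). Next I locate the axis and zoom in on the gauge.

```bash
cat > h.py <<'E'
import cv2,numpy as np
def K(c): return np.array([[c["fx"],0,c["cx"]],[0,c["fy"],c["cy"]],[0,0,1]])
def ray(c,uv):
    p=cv2.undistortPoints(np.array([[uv]],float),K(c),np.array(c["dist_coeffs"]))[0,0]
    M=np.array(c["cam_to_world"]); d=M[:3,:3]@np.array([p[0],-p[1],-1]); return M[:3,3],d
def onz(c,uv,z):
    o,d=ray(c,uv); return o+d*(z-o[2])/d[2]
def proj(c,P):
    M=np.array(c["cam_to_world"]); q=(np.atleast_2d(P)-M[:3,3])@M[:3,:3]
    q=q*[1,-1,-1]
    return cv2.projectPoints(q.reshape(-1,1,3),np.zeros(3),np.zeros(3),K(c),np.array(c["dist_coeffs"]))[0][:,0]
E
python3 - <<'E'
from h import *;import pickle
s=pickle.load(open("scene0.pkl","rb"));t=pickle.load(open("top0.pkl","rb"))
for n,c,(x0,x1,y0,y1) in(("scene",s,(262,322,145,225)),("top",t,(205,265,180,240))):
    im=c["image"]; hsv=cv2.cvtColor(im,cv2.COLOR_BGR2HSV)
    m=cv2.inRange(hsv,(100,120,40),(125,255,255)); m2=np.zeros_like(m); m2[y0:y1,x0:x1]=m[y0:y1,x0:x1]
    ys,xs=np.nonzero(m2); print(n,"blue",len(xs),xs.min(),xs.max(),ys.min(),ys.max())
    uv=((xs.min()+xs.max())/2,(ys.min()+ys.max())/2); print(uv,onz(c,uv,167))
    R=c["range_z"][y0:y1,x0:x1]; M=np.array(c["cam_to_world"])
    vs,us=np.mgrid[y0:y1,x0:x1]; pts=cv2.undistortPoints(np.stack([us,vs],-1).reshape(-1,1,2).astype(float),K(c),np.array(c["dist_coeffs"]))[:,0]
    z=R.reshape(-1); P=np.c_[pts[:,0]*z,-pts[:,1]*z,-z]@M[:3,:3].T+M[:3,3]
    top=P[(P[:,2]>196)&(P[:,2]<215)&(z>0)]; print("knobtop",len(top),top.min(0),top.max(0),np.median(top,0))
    foot=P[(P[:,2]>2.5)&(P[:,2]<14)&(z>0)]; print("foot",len(foot))
a=cv2.resize(s["image"][145:225,262:322],None,fx=7,fy=7,interpolation=cv2.INTER_CUBIC)
b=cv2.resize(t["image"][180:240,205:265],None,fx=6,fy=6,interpolation=cv2.INTER_CUBIC)
o=np.zeros((560,790,3),np.uint8);o[:560,:420]=a;o[:360,425:785]=b;cv2.imwrite("pics/z0.png",o)
E
```

```text
scene blue 74 281 295 161 168
(np.float64(288.0), np.float64(164.5)) [499.76076896 107.86106552 167.        ]
knobtop 93 [478.50963647  93.01194456 196.18000332] [513.74367338 126.94436819 206.01997898] [497.18616823 109.50351317 201.63597307]
foot 844
top blue 13 232 240 211 220
(np.float64(236.0), np.float64(215.5)) [483.76819983 101.56604949 167.        ]
knobtop 110 [475.73486718  90.14038931 196.13030974] [508.298206   125.37037714 207.95642331] [490.91299099 107.62554536 201.77967653]
foot 820
```

View pics/z0.png

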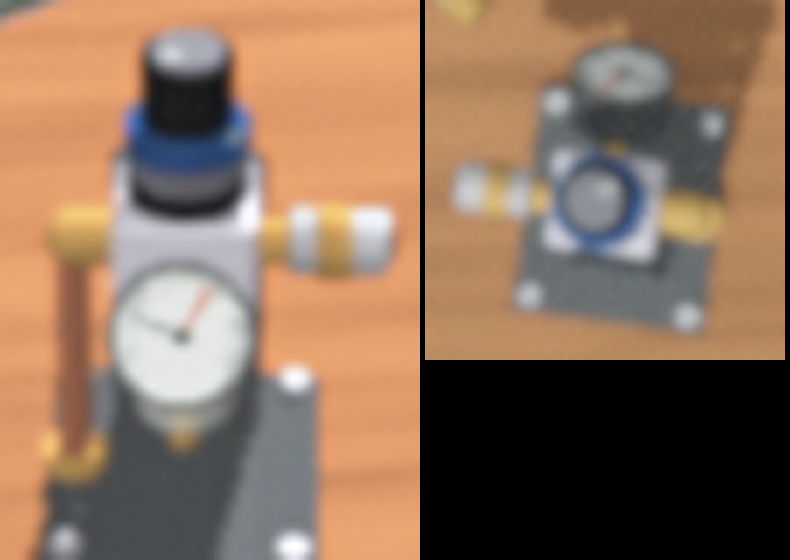

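Gauge zoom: hub at about (182,335), needle pointing left-up to (130,315), red hand to (210,288), so they are about 100° apart. The dial looks almost circular. In the top crop the knob disc is at about (600,202) and yaw is about -8°. Next I write the gauge reader and move above the knob.

```bash
cat >> h.py <<'E'
def down(phi):
    c,s=np.cos(phi),np.sin(phi); return np.array([[c,s,0],[s,-c,0],[0,0,-1.]])
def gauge(im,c0=None,n=720,box=(270,308,172,214)):
    """needle, red angles (rad, clockwise from image up) on the dial"""
    f=im.astype(np.float32); x0,x1,y0,y1=box
    if c0 is None:
        hsv=cv2.cvtColor(np.clip(im,0,255).astype(np.uint8),cv2.COLOR_BGR2HSV)
        m=np.zeros(im.shape[:2],np.uint8); m[y0:y1,x0:x1]=cv2.inRange(hsv,(0,0,150),(179,60,255))[y0:y1,x0:x1]
        m=cv2.morphologyEx(m,cv2.MORPH_OPEN,np.ones((3,3)));cs=cv2.findContours(m,cv2.RETR_EXTERNAL,cv2.CHAIN_APPROX_NONE)[0]
        k=max(cs,key=cv2.contourArea); print("dial",cv2.fitEllipse(cv2.convexHull(k)))
        return
    th=np.arange(n)*2*np.pi/n; rr=np.arange(3,8.01,.25)
    mx=(c0[0]+np.outer(rr,np.sin(th))).astype(np.float32); my=(c0[1]-np.outer(rr,np.cos(th))).astype(np.float32)
    p=cv2.remap(f,mx,my,cv2.INTER_CUBIC).mean(0) if False else cv2.remap(f,mx,my,cv2.INTER_CUBIC)
    b,g,r=[p[...,i].mean(0) for i in range(3)]
    out=[]
    for s in (np.median(r)-r, (r-g)-np.median(r-g)):
        i=np.argmax(s); d=np.angle(np.exp(1j*(th-th[i]))); w=np.clip(s-.4*s[i],0,None)*(abs(d)<.5)
        out+= [th[i]+(w*d).sum()/w.sum(), s[i]]
    return np.round(np.array(out),3)
E
python3 - <<'E'
from h import *;import pickle
from workcell import *
s=pickle.load(open("scene0.pkl","rb"));t=pickle.load(open("top0.pkl","rb"))
print("knob top centre",onz(s,(288.6,152.2),204),onz(t,(234.0,213.5),204))
gauge(s["image"])
for c0 in((287.6,192.6),(288,192.9),(288,192.4)): print(c0,gauge(s["image"],c0))
st=read_state(); print("open tip proj (TCP)",proj(s,st["eef_pos"]))
P=np.array([494.,109,300])
for phi in np.arange(-3.1,3.2,.4):
    q=inverse_kinematics(P,down(phi)); print(round(phi,2),None if q is None else np.round(q,2).tolist())
E
```

```text
knob top centre [498.29057632 109.26298986 204.        ] [488.96257372 104.57595604 204.        ]
dial ((287.78778076171875, 182.96755981445312), (22.86627960205078, 41.002498626708984), 4.792023658752441)
(287.6, 192.6) [ 5.109 27.009  0.498 33.266]
(288, 192.9) [ 5.128 28.336  0.406 32.83 ]
(288, 192.4) [ 5.04  26.837  0.451 32.043]
open tip proj (TCP) [[ 45.43035603 114.52022659]]
-3.1 [0.45, 0.41, -1.04, 1.79, 0.39, 1.17, 0.91]
-2.7 [0.57, 0.51, -1.27, 1.78, 0.52, 1.24, 1.18]
-2.3 [0.57, 0.51, -1.27, 1.78, 0.52, 1.24, 1.58]
-1.9 [0.57, 0.51, -1.27, 1.78, 0.52, 1.24, 1.98]
-1.5 [0.57, 0.51, -1.27, 1.78, 0.52, 1.24, 2.38]
-1.1 [-1.18, 0.53, 1.24, 1.86, -0.55, 1.16, -2.42]
-0.7 [-0.68, 0.27, 0.43, 1.84, -0.13, 1.06, -2.47]
-0.3 [0.1, 0.29, -0.54, 1.8, 0.17, 1.09, -2.37]
0.1 [0.15, 0.31, -0.61, 1.8, 0.19, 1.1, -2.0]
0.5 [0.19, 0.31, -0.65, 1.8, 0.21, 1.1, -1.61]
0.9 [0.22, 0.32, -0.7, 1.79, 0.23, 1.11, -1.23]
1.3 [0.22, 0.32, -0.7, 1.79, 0.23, 1.11, -0.83]
1.7 [0.25, 0.33, -0.74, 1.79, 0.24, 1.11, -0.44]
2.1 [0.29, 0.34, -0.8, 1.79, 0.27, 1.12, -0.07]
2.5 [0.34, 0.36, -0.87, 1.79, 0.3, 1.13, 0.3]
2.9 [0.39, 0.38, -0.94, 1.79, 0.33, 1.15, 0.67]
```

Run:
```python
from h import *
from workcell import *
P=np.array([494.,108,0]); R=down(.9)
movep(P+[0,0,300],R)
clamp(); z0=read_state()
movel(P+[0,0,225],max_speed=120)
hit=movel(P+[0,0,195],max_speed=12,guard=4)
s=read_state(); print("touch",hit,s["eef_pos"],s["ft_force"]-z0["ft_force"],s["time"],z0["finger_gap"])
movel(P+[0,0,240]); open_gripper()
s=read_state(); print(s["time"],s["eef_pos"],s["qpos"])
c=camera("top");cv2.imwrite("pics/a.png",cv2.resize(c["image"][170:250,195:275],None,fx=5,fy=5,interpolation=cv2.INTER_CUBIC))
```

```text
touch True [494.12193813 107.96505222 204.01800631] [-2.05430199 -0.107001    9.55899675] 5.8333 -0.044997666132833
7.0083 [493.99957054 108.01462574 240.01715236] [ 0.19061932  0.38593944 -0.6739598   1.87368378  0.28653776  0.98059307
 -1.27995651]
```

The shut fingertips touched the knob top at z = 204.0, so TCP z is confirmed. Next I grip the knob.

Run:
```python
from h import *
from workcell import *
P=np.array([494.,108,0])
movel(P+[0,0,178],max_speed=100)
f0=read_state()
clamp(); s=read_state(); R=s["tool_rot"]
print("dF tool",R.T@(s["ft_force"]-f0["ft_force"]),"T",s["torque"]-f0["torque"],"gap",s["finger_gap"],s["gripper_force"],s["eef_pos"],s["time"])
c=camera("scene");cv2.imwrite("pics/b.png",cv2.resize(c["image"][125:215,242:332],None,fx=6,fy=6,interpolation=cv2.INTER_CUBIC))
print(gauge(c["image"],(287.8,192.6)))
```

```text
dF tool [ -4.29780712 -29.86521173 -23.71393448] T [ 3.12155465  5.65279495 -0.20293489] gap 34.20984145590335 57.496692538261414 [491.30839832 110.79882938 178.54703734] 8.3417
[ 5.092 25.056  0.471 31.26 ]
```

View pics/b.png

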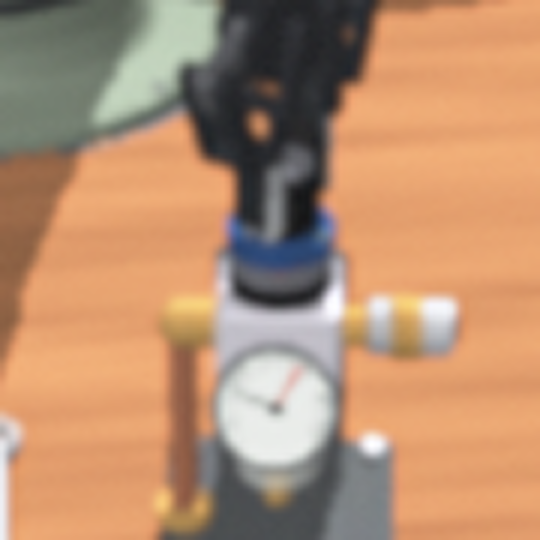

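The knob is gripped and the fingers are clear above the ring. The lateral force and 3.9 mm deflection show the axis is about 3.9 mm off my estimate along the closing line. I re-centre, then turn in parts, correcting as I go.

```bash
cat >> h.py <<'E'
def show(f,tag,c=True):
    from workcell import read_state,camera
    s=read_state(); R=s["tool_rot"]
    print(tag,"t",round(s["time"],2),"dFtool",np.round(R.T@(s["ft_force"]-f[0]),1),"Tz",round(s["torque"][2]-f[1],3),"eef",np.round(s["eef_pos"],2),"gap",round(s["finger_gap"],1),"q7",round(s["qpos"][6],3))
    if c:
        ims=[camera("scene")["image"].astype(np.float32) for _ in range(3)]
        print("   gauge",gauge(np.mean(ims,0),(287.8,192.6)))
    return s
E
python3 - <<'E'
from h import *
from workcell import *
f=(np.zeros(3),0)
e=read_state()["eef_pos"]
movel(np.array([e[0],e[1],178.5]),max_speed=30); s=show(f,"recentred",0)
for d in (.35,.35):
    q=s["qpos"].copy(); 
    yaw=np.arctan2(s["tool_rot"][1,0],s["tool_rot"][0,0])
    e=s["eef_pos"]; goal=np.array([e[0],e[1],178.5])
    q=inverse_kinematics(goal,down(yaw-d)); print("dq",np.round(np.array(q)-s["qpos"],3))
    goto_joints(q); s=show(f,"turned")
E
```

```text
recentred t 8.68 dFtool [-2.6 -4.6 -8.1] Tz 0.12 eef [491.02 110.99 178.74] gap 34.0 q7 -1.354
dq [-0.063 -0.017  0.086  0.004 -0.05  -0.019 -0.303]
turned t 9.07 dFtool [-2.1  3.2 -6.7] Tz -0.135 eef [491.29 110.65 178.74] gap 34.0 q7 -1.653
   gauge [ 5.567 24.777  0.47  30.943]
dq [-0.062 -0.013  0.084  0.003 -0.05  -0.015 -0.303]
turned t 9.62 dFtool [-2.5  5.  -8.1] Tz 0.004 eef [491.48 110.17 178.74] gap 34.3 q7 -1.952
   gauge [ 6.096 27.146  0.466 30.704]
```

Run:
```python
from h import *
from workcell import *
f=(np.zeros(3),0); s=read_state()
for d in (.27,.12):
    yaw=np.arctan2(s["tool_rot"][1,0],s["tool_rot"][0,0]); e=s["eef_pos"]
    q=inverse_kinematics(np.array([e[0],e[1],178.5]),down(yaw-d)); print("dq",np.round(np.array(q)-s["qpos"],3))
    if abs(q[6])>2.48: print("limit",q);break
    goto_joints(q); s=show(f,"turned")
c=camera("scene");cv2.imwrite("pics/c.png",cv2.resize(c["image"][170:215,265:310],None,fx=10,fy=10,interpolation=cv2.INTER_CUBIC))
```

```text
dq [-0.049 -0.008  0.065  0.003 -0.038 -0.01  -0.234]
turned t 10.12 dFtool [ -2.2   4.  -11.2] Tz -0.099 eef [491.49 109.78 178.73] gap 34.3 q7 -2.181
   gauge [ 0.244 31.688  0.433 37.8  ]
dq [-0.021 -0.003  0.028  0.001 -0.017 -0.005 -0.104]
turned t 10.52 dFtool [-2.9  3.6 -9.5] Tz -0.013 eef [491.46 109.59 178.7 ] gap 34.5 q7 -2.28
   gauge [ 0.389 37.774  0.49  22.463]
```

View pics/c.png

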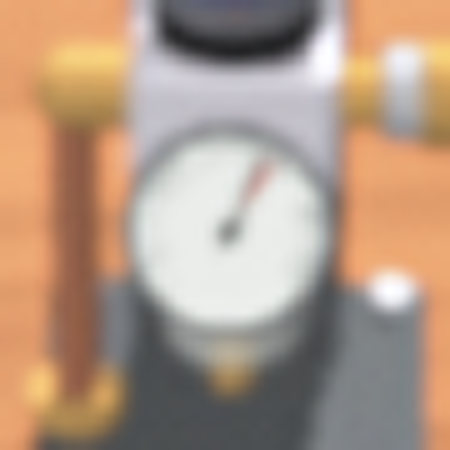

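The needle has almost reached the red hand, with a sliver of red still showing on its clockwise side. One more small turn of 0.05, then I check again.

Run:
```python
from h import *
from workcell import *
f=(np.zeros(3),0); s=read_state()
yaw=np.arctan2(s["tool_rot"][1,0],s["tool_rot"][0,0]); e=s["eef_pos"]
q=inverse_kinematics(np.array([e[0],e[1],178.5]),down(yaw-.05)); assert abs(q[6])<2.48
goto_joints(q); s=show(f,"turned")
y2=np.arctan2(s["tool_rot"][1,0],s["tool_rot"][0,0]); print("yaw",yaw,y2)
open_gripper(); s=show(f,"opened")
movel(np.array([491.,110,235]),max_speed=100)
s=show(f,"up")
c=camera("scene");cv2.imwrite("pics/d.png",cv2.resize(c["image"][140:215,255:320],None,fx=8,fy=8,interpolation=cv2.INTER_CUBIC))
```

```text
turned t 10.97 dFtool [ -2.4   3.3 -10.1] Tz -0.05 eef [491.45 109.51 178.71] gap 34.4 q7 -2.318
   gauge [ 0.456 28.165  0.518 11.338]
yaw -0.16856943521033327 -0.21304836845973998
opened t 11.68 dFtool [ 0.6  0.2 -0.5] Tz 0.033 eef [491.47 109.66 178.47] gap 85.3 q7 -2.323
   gauge [ 0.457 28.816  0.519 11.042]
up t 12.54 dFtool [ 0.7  0.8 -0.3] Tz 0.041 eef [490.79 109.85 234.59] gap 85.6 q7 -2.283
   gauge [ 0.455 29.278  0.52  10.832]
```

View pics/d.png

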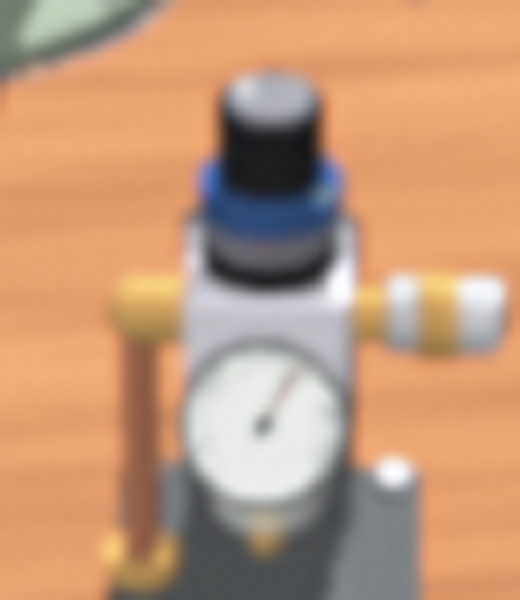

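The needle now lies over the red hand (0.456 against 0.468 rad for the red hand alone), and the knob is released. The grips at several yaws put the axis at about (490.2, 109.8). Now the ring: reset yaw, grip with tips at about 165 mm, and turn in small steps watching torque.

Run:
```python
from h import *
from workcell import *
import json
C=np.array([490.2,109.8,0]); yaw=1.6
movep(C+[0,0,235],down(yaw))
movel(C+[0,0,162],max_speed=80); wait(.2)
s=read_state(); f=(s["ft_force"].copy(),s["torque"][2]); print("pre",s["eef_pos"],s["torque"],s["qpos"][6])
clamp(); s=show(f,"clamped",0)
json.dump([f[0].tolist(),f[1],yaw],open("f.json","w"))
c=camera("scene");cv2.imwrite("pics/e.png",cv2.resize(c["image"][125:215,242:332],None,fx=6,fy=6,interpolation=cv2.INTER_CUBIC))
print(gauge(c["image"],(287.8,192.6)))
```

```text
pre [490.3821065  109.79484835 162.34441323] [-0.01979151  0.02469476 -0.07722413] -0.7250972856461949
clamped t 16.0 dFtool [ -0.1  -5.3 -14.7] Tz 0.067 eef [490.06 109.84 162.48] gap 45.1 q7 -0.725
[ 0.455 29.62   0.516 10.59 ]
```

View pics/e.png

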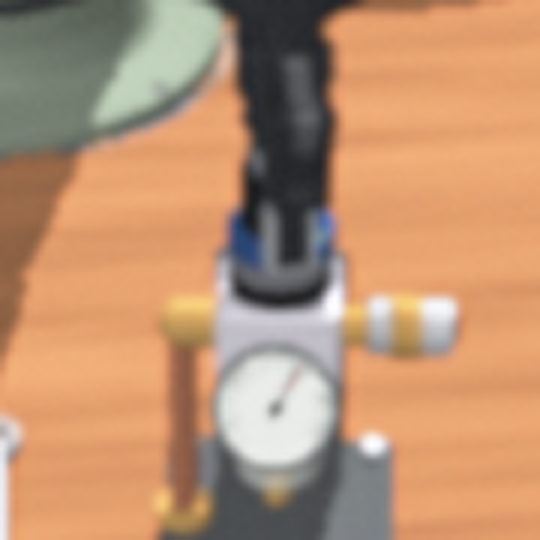

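The ring is gripped (gap 45), centred to within a fraction of a millimetre, clear of the collar, and the needle hasn't moved. I turn clockwise in 0.04 rad steps until it bites.

Run:
```python
from h import *
from workcell import *
import json
f0,t0,yaw=json.load(open("f.json")); C=np.array([490.2,109.8,162.2]); y0=yaw
base=None; tr=[]
for i in range(32):
    yaw-=.04; q=inverse_kinematics(C,down(yaw)); 
    if q is None or abs(q[6])>2.48: print("limit");break
    goto_joints(q); wait(.06); s=read_state(); a=s["tool_rot"]; ya=np.arctan2(a[1,0],a[0,0])
    T=s["torque"][2]-t0; tr.append(T); print(f"{y0-yaw:.2f} lag {ya-yaw:.4f} Tz {T:.3f} e7 {s['joint_efforts'][6]:.3f} Fy {(a.T@s['ft_force'])[1]:.1f}")
    if T>.25 or ya-yaw>.03: break
print(s["time"],s["finger_gap"],s["eef_pos"]); json.dump([f0,t0,yaw],open("f.json","w"))
```

```text
0.04 lag -0.0001 Tz -0.009 e7 -0.007 Fy -3.8
0.08 lag -0.0001 Tz 0.012 e7 -0.008 Fy -3.9
0.12 lag -0.0001 Tz -0.016 e7 -0.008 Fy -4.5
0.16 lag -0.0001 Tz 0.073 e7 -0.008 Fy -4.2
0.20 lag -0.0001 Tz 0.066 e7 -0.008 Fy -3.9
0.24 lag -0.0001 Tz 0.034 e7 -0.008 Fy -3.9
0.28 lag -0.0001 Tz 0.013 e7 -0.008 Fy -4.9
0.32 lag -0.0001 Tz 0.001 e7 -0.008 Fy -3.9
0.36 lag -0.0001 Tz -0.004 e7 -0.008 Fy -2.9
0.40 lag -0.0001 Tz 0.011 e7 -0.008 Fy -3.7
0.44 lag -0.0001 Tz 0.008 e7 -0.008 Fy -3.7
0.48 lag -0.0001 Tz -0.021 e7 -0.008 Fy -2.7
0.52 lag -0.0000 Tz -0.013 e7 -0.008 Fy -3.1
0.56 lag -0.0001 Tz -0.000 e7 -0.008 Fy -2.8
0.60 lag -0.0001 Tz -0.015 e7 -0.008 Fy -3.4
0.64 lag -0.0001 Tz 0.012 e7 -0.008 Fy -2.3
0.68 lag -0.0000 Tz 0.007 e7 -0.008 Fy -3.7
0.72 lag -0.0001 Tz 0.015 e7 -0.008 Fy -2.7
0.76 lag -0.0000 Tz -0.002 e7 -0.008 Fy -3.6
0.80 lag -0.0001 Tz 0.040 e7 -0.008 Fy -1.6
0.84 lag -0.0000 Tz 0.046 e7 -0.008 Fy -3.1
0.88 lag -0.0001 Tz 0.001 e7 -0.008 Fy -1.5
0.92 lag -0.0001 Tz 0.030 e7 -0.008 Fy -2.6
0.96 lag -0.0001 Tz -0.004 e7 -0.008 Fy -2.3
1.00 lag -0.0001 Tz 0.038 e7 -0.008 Fy -1.7
1.04 lag -0.0001 Tz -0.021 e7 -0.008 Fy -2.4
1.08 lag -0.0000 Tz -0.005 e7 -0.008 Fy -1.5
1.12 lag 0.0003 Tz 0.258 e7 -0.213 Fy -0.7
24.6833 45.147152035374724 [489.95567203 109.85845178 162.55428116]
```

It bit at about 1.1 rad. Joint effort 7 is the clean torque signal, 0.21 so far. I continue in 0.01 rad steps to about 0.45 N m.

Run:
```python
from h import *
from workcell import *
import json
f0,t0,yaw=json.load(open("f.json")); C=np.array([490.2,109.8,162.2]); y0=yaw
def rd():
    e=[];T=[]
    for _ in range(5):
        wait(.03); s=read_state(); e.append(s["joint_efforts"][6]);T.append(s["torque"][2]-t0)
    return np.round(e,3),np.mean(T)
print(rd())
for i in range(5):
    yaw-=.01; q=inverse_kinematics(C,down(yaw)); assert abs(q[6])<2.5
    goto_joints(q); e0=read_state()["joint_efforts"][6]; e,T=rd(); print(f"{y0-yaw:.3f} e7 {e0:.3f} {e} Tz {T:.3f}")
    if T>.42 or e[-1]<-.42: break
print(read_state()["time"]); json.dump([f0,t0,yaw],open("f.json","w"))
```

```text
(array([-0.173, -0.158, -0.153, -0.152, -0.152]), np.float64(0.21788868074987144))
0.010 e7 -0.361 [-0.319 -0.301 -0.294 -0.291 -0.29 ] Tz 0.367
0.020 e7 -0.390 [-0.348 -0.33  -0.323 -0.32  -0.319] Tz 0.387
0.030 e7 -0.417 [-0.375 -0.357 -0.35  -0.347 -0.346] Tz 0.417
0.040 e7 -0.444 [-0.402 -0.384 -0.377 -0.374 -0.374] Tz 0.479
26.5167
```

Torque is about 0.45 N m and climbing at the bite slope of roughly 3 N m/rad. I add one more 0.01 rad for margin, release, retreat and check.

Run:
```python
from h import *
from workcell import *
import json
f0,t0,yaw=json.load(open("f.json")); C=np.array([490.2,109.8,162.2])
q=inverse_kinematics(C,down(yaw-.01)); goto_joints(q); wait(.3); s=show((np.array(f0),t0),"tight",0); print(s["joint_efforts"][6])
open_gripper(); wait(.2); e=read_state()["eef_pos"]
movel(np.array([e[0],e[1],290.]),max_speed=100); wait(.3)
show((np.array(f0),t0),"up")
c=camera("scene");cv2.imwrite("pics/g.png",cv2.resize(c["image"][130:250,225:345],None,fx=5,fy=5,interpolation=cv2.INTER_CUBIC))
```

```text
tight t 27.07 dFtool [ -4.4  -2.5 -10.1] Tz 0.49 eef [489.96 109.87 162.57] gap 45.1 q7 -1.725
-0.4005805682390928
up t 29.48 dFtool [-0.2 -0.6 -0.7] Tz 0.105 eef [490.16 109.79 289.82] gap 85.3 q7 -1.625
   gauge [ 0.455 29.542  0.523 10.96 ]
```

View pics/g.png

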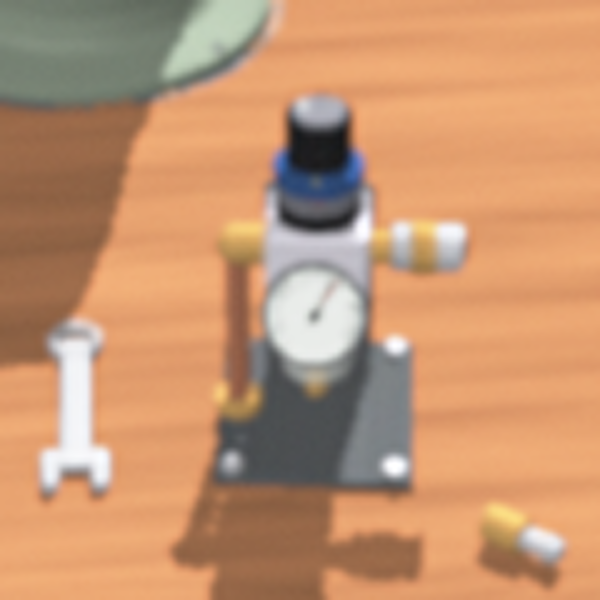

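The needle is still on the red hand, the spanner and plug are where they were, and the robot is clear. From the torque slope the washer has been dragged about 0.04 rad, which is in range. Handing in.

```bash
python3 -c "
from workcell import *
print(finish_job())"
```

```text
the job is handed in; nothing more can be done
None
```

I set the needle on the red hand, tightened the lock ring to about 0.45 N m (washer dragged an estimated 0.04 rad), and handed the job in at about 30 s with the robot clear; no verdict came back.

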